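Post a pipe adapter through the returns bin's spring flap

ROBOT

A 6-joint arm with a two-finger parallel gripper is mounted at the origin on the work surface. World frame = base frame: x ahead of the robot, y to its left, z up, the work surface at z = 0. Lengths are in m, angles in rad, forces in N, time in s.
With the tool pointing down it reaches from about 0.35 to 0.85 m from the base axis. Payload 8.1 kg.
Tool frame: the origin (TCP) lies midway between the tips of the shut fingers; the grasp point (between the pads) lies 19 mm behind it; z points along the fingers, y is the line along which they close (so a half turn about z gives the same grasp; the last joint's range is limited). The gripper opens to 93 mm and grips with 3 to 60 N. Pads are 15 mm wide; open, the fingers measure 128 mm over their backs; the gripper's body (75 mm by 188 mm) begins 65 mm behind the grasp point.
Start: joints at [1.015, 0.13, 1.488, -0, 1.523, -0.085], TCP at [0.272, 0.535, 0.219] pointing down, gripper open.
Joint ranges: [-2.96, 2.96], [-0.89, 2.26], [0.02, 2.5], [-1.34, 4.48], [0, 2.73], [-2.66, 2.66]. Speed limits (rad/s): [2.39, 2.39, 2.79, 3.14, 3.14, 3.14].

INTERFACE

Orientations are given as a 3x3 rotation matrix whose columns are the frame's x, y, z axes.
In Python, from cell import monitor, eyes, order gives the robot as it stands. The module is installed in compiled form; this text tells all that it offers.
- The arm moves only by the tool step_arm, never from a script. Its argument "motion" is a list of rows, each an object with "translation": the shift along the world's x, y, z in units of 0.06 m (1.0 is 0.06 m), a list of three; "spin": the turn about the world's z in units of pi/2 rad (1.0 is pi/2 rad); "hand": the closure, from -1 (fully open) to 1 (shut), so that 0 is half open. In form: [{"translation": [tx, ty, tz], "spin": spin, "hand": hand}, ...]. A call has 1 to 10 rows; each row shifts and turns the commanded pose from where the row before left it; what a row does not reach is not made up. A row lasts 1/8 s, in which the tool goes at most 62.5 mm and 10.7 degrees, less where a joint would pass 70% of its speed; a pose out of reach is approached as far as the arm can. A call with a number of a shift or a turn outside -1 to 1 is refused whole. A call with a gripper value outside its range is refused whole. The fingers move at their own pace and stop on an object; the grip force is fixed at half the most. Time passes only in rows, so rows that do not move let the fingers close. It gives the time, the measured TCP pose, the force, the opening and the grip force at its end, in the units of the state.
- monitor.observe(): the state, without advancing time (a new reading comes with each control period).
- eyes.capture(name): name is "scene" or "top"; returns a dict with "pixels" (480x640x3 uint8, red, green, blue), "vertical_fov" (degrees; the focal length in pixels is half the picture's height over the tangent of half this angle, whatever the lens; pixels are square), "cx", "cy" (the principal point, pixels), "rvec" (rotation vector, rad) and "tvec" (3), from world to camera coordinates, as OpenCV has them. Camera axes: x right, y down, z forward; pixel columns grow to the right and rows downward; lengths in m; the calibration is good to about 2 mm. A picture is of the moment at which its call begins. There is no depth.
- order.close_job(): hands the job in; it is judged then, once.
The state is a dict: "time": time; "joint_pos": joint angles; "qvel": joint speeds; "joint_torque": joint torques, N m; "ee_pos": TCP position; "eef_rot": TCP orientation; "force": force on the tool from outside, world axes, zero at the start; "torque": the same for the moment, N m; "finger_gap": finger opening in m; "grasp_force": force on a finger pad.
Only numpy, scipy, OpenCV 4.12 (cv2) and the standard library are available. Lean on these libraries where they do the work, as an engineer would, in place of code of your own. Each camera call takes 0.05 s, during which the arm holds its last target. There are 200 camera calls.

TASK

Put the square-footed pipe adapter into the returns bin: push the bin's self-closing flap open with one fingertip and, while you hold it open, push the adapter off the ledge and in behind it with the other finger, then come away so that the flap shuts over it. Only push, gently: do not pinch or lift the adapter, do not butt the flap open with it, and leave the other two fittings on the ledge and everything else on the table where they are.

Things in the scene. Friction and masses are not known exactly. Their poses are not given: they have to be found in the camera images.
- bin: Light grey sheet-steel returns bin, fixed: 326 mm deep (x), 266 wide (y), 206 high. Origin: at table height under the middle of the ledge's inner edge, where the mouth begins; x points from the ledge into the mouth (away from the robot), y left, z up. Front, x -160 to 0, is a solid block; its flat rimless top at z = 160 is the ledge. Behind is the hollow: x 0 to 160, y -127 to 127, floor at z = 6.
- edge_mid (a point): Middle of the ledge's inner edge, at ledge height (160 mm above the table, straight above the bin's origin). Beyond it an item drops into the bin, if the flap is open.
- rod_mid (a point): Middle of the flap's hinge rod (8 mm diameter, along the bin's y), 90 mm beyond the ledge's edge and 40 above the ledge. Behind it is a roof, top 46 mm above the ledge. With the flap pushed in, nothing covers the mouth from above between ledge edge and rod. Side cheeks (outside y = +-127) rise with the flap's slope from the ledge's edge up to rod height.
- flap: Plain aluminium flap, 3 mm thick, 248 wide, hung from the rod; origin on the hinge axis at mid width. Shut, its axes are parallel to the bin's and it slopes straight down from the rod to the ledge's edge (24 degrees from level, about 94 mm long), closing the mouth. The angle of its z axis from vertical is its opening: 0 shut, 1.15 rad hanging straight down, stop at 1.3.
- flap_edge (a point): Middle of the flap's lower (free) edge. It swings away from the ledge and down when a finger pushes the panel inward or downward. A spring shuts it once let go: net hinge torque about 0.1 N m near shut, 0.22 wide open, so 3 to 8 N at a fingertip within 15 mm of ledge height (more if higher, nearer the rod). The adapter needs it about 0.6 rad open to drop past.
- adapter: The fitting to post: grey plastic square-to-round pipe adapter, about 60 g, upright: square foot 36 x 36 x 28 mm high, on it a round spigot 30 mm across (33 at its bead), 40 high in all. Origin: centre of its underside; x, y along the foot's sides, within 0.2 rad of the bin's. Stands on the ledge, centre 60 to 80 mm before the edge, in the left, middle or right place (75 mm apart).
- adapter_mid (a point): Middle of the adapter, on its axis, 20 mm above its underside.
- coupling: Round grey coupling, 44 mm in diameter and 48 high, standing in another place on the ledge; stays there. Origin: centre of its underside.
- plug: Low round grey plug, 46 mm in diameter, with a cross-shaped grip on top, 28 high in all, in the third place on the ledge; stays there. Origin: centre of its underside.
- elbow: Grey pipe elbow, about 120 x 60 x 80 mm, on the table left of the bin; stays. Origin: centre of the underside of its upright end.
- tape: Roll of clear packing tape, 100 mm in diameter, 48 high, flat on the table left of the bin; stays. Origin: centre of its underside.
- pipe_end: Grey pipe off-cut, 70 mm in diameter, 140 high, standing on the table left of the bin; stays. Origin: centre of its underside.
- lubricant: White bottle, 60 mm in diameter, 160 high, standing on the table right of the bin; stays. Origin: centre of its underside.
- scanner: Black and grey hand scanner, about 135 x 55 x 36 mm, lying on the table right of the bin; stays. Origin: under the middle of its grip.

How it is judged:
On the way, in this order (a step that is already met when the one before it is completed fails the run):
1. the flap is pushed open by the fingers while the adapter still stands on the ledge (angle between flap's own z axis and vertical above 0.25 rad and contact force between the fingers and flap above 0.5 N and z of adapter_mid in the frame of bin above 0.17 m), for 0.05 s.
2. the adapter is inside the bin, below the ledge (z of adapter_mid in the frame of bin below 0.12 m and x of adapter_mid in the frame of bin above 0 m), for 0.05 s.
At the end, for the whole second after the job is handed in: The adapter lies at rest inside the bin (its middle lower than 90 mm above the table, within the bin's walls), the flap is shut to within 0.08 rad, and the coupling and the plug stand within 15 mm of where they were (z of adapter_mid in the frame of bin below 0.09 m and x of adapter_mid in the frame of bin between 0 and 0.16 m and y of adapter_mid in the frame of bin between -0.127 and 0.127 m and linear speed of adapter below 0.03 m/s and angle between flap's own z axis and vertical below 0.08 rad and distance of each of coupling, plug from where it was at the start of the episode below 0.015 m); the robot touches nothing.
It fails at once if the adapter is lifted (its middle more than 20 mm above where it stands on the ledge) (z of adapter_mid in the frame of bin above 0.2 m).
It fails at once if the adapter is pinched or shoved hard (more than 12 N from the fingers) (contact force between the fingers and adapter above 12 N).
It fails at once if the adapter, still upright on the ledge, is pressed against the flap (more than 1 N) (contact force between adapter and flap above 1 N and angle between adapter's own z axis and vertical below 0.25 rad and z of adapter_mid in the frame of bin above 0.17 m).
It fails at once if the coupling or the plug is pushed away (more than 15 mm) (distance of any of coupling, plug from where it was at the start of the episode above 0.015 m).
It fails at once if something else on the table is knocked (moved more than 30 mm) (distance of any of elbow, tape, pipe_end, lubricant, scanner from where it was at the start of the episode above 0.03 m).
It also fails if it takes over 32 s, if anything falls off the work surface, if the arm or the gripper's body presses on something with over 40 N, if the wrist force passes 120 N, or if a joint passes its speed limit or range.

## Working session

There is one attempt and no reset: what is moved stays moved. The work goes in short steps, Python scripts to look and compute and a tool call to move; the robot and the scene stay as the last step left them, time stands still between calls to the robot, and variables do not carry over. Pictures are saved under pics/ and viewed, at most 10 in all, crops included, and the job is handed in when it is done.

Besides the shell and the picture viewer there is one more tool, called after ">>>" as name(argument=value, ...), one argument or row to a line, values as JSON. step_arm: Moves the arm, as the interface text tells. Shifts and turns lie within -1 to 1; 1 stands for 0.06 m of shift or pi/2 rad of turn. Its arguments: {"type":"object","properties":{"motion":{"type":"array","items":{"type":"object","properties":{"translation":{"type":"array","items":{"type":"number","minimum":-1,"maximum":1}},"spin":{"type":"number","minimum":-1,"maximum":1},"hand":{"type":"number"}}}}},"required":["motion"]}

```bash
mkdir -p pics; cat > h.py <<'E'
import numpy as np, cv2
from cell import monitor, eyes, order
def cap(n,fn):
    c=eyes.capture(n); cv2.imwrite('pics/'+fn,cv2.cvtColor(c['pixels'],cv2.COLOR_RGB2BGR)); 
    p={k:v for k,v in c.items() if k!='pixels'}; np.save('cal_'+n+'.npy',p,allow_pickle=True); return c
def cal(n):
    c=np.load('cal_'+n+'.npy',allow_pickle=True).item()
    f=240/np.tan(np.radians(c['vertical_fov'])/2)
    K=np.array([[f,0,c['cx']],[0,f,c['cy']],[0,0,1]]); return K,np.array(c['rvec'],float).ravel(),np.array(c['tvec'],float).ravel()
def back(n,uv,z):
    K,r,t=cal(n); R=cv2.Rodrigues(r)[0]; C=-R.T@t
    uv=np.atleast_2d(np.array(uv,float)); d=(R.T@np.linalg.inv(K)@np.c_[uv,np.ones(len(uv))].T).T
    return C+d*((z-C[2])/d[:,2])[:,None]
def proj(n,P):
    K,r,t=cal(n); return cv2.projectPoints(np.atleast_2d(np.array(P,float)),r,t,K,None)[0][:,0]
E
python3 - <<'E'
from h import *
for n in('scene','top'):
    c=cap(n,n+'0.png'); print(n,cal(n))
s=monitor.observe(); print(s)
E
```

```text
scene (array([[547.51467684,   0.        , 318.65736472],
       [  0.        , 547.51467684, 227.88473524],
       [  0.        ,   0.        ,   1.        ]]), array([ 1.81375043,  1.72203349, -0.72281485]), array([-0.03624262, -0.2726095 ,  1.62914907]))
top (array([[475.3523042 ,   0.        , 313.50987968],
       [  0.        , 475.3523042 , 239.91949499],
       [  0.        ,   0.        ,   1.        ]]), array([ 2.16297336, -2.10139663,  0.17117788]), array([-0.0067265 ,  0.50165739,  1.29710723]))
{'time': 0.1, 'joint_pos': array([ 1.01457579e+00,  1.31064993e-01,  1.48915632e+00, -6.78363272e-06,
        1.52302210e+00, -8.53778342e-02]), 'qvel': array([ 8.89729660e-04, -1.93029505e-03, -2.40059988e-03,  2.79545551e-05,
       -5.37245102e-04, -2.42509867e-03]), 'joint_torque': array([ 7.09779124e-04, -5.61348617e+01, -4.93094516e+01,  7.70227960e-02,
        2.93158041e-02, -5.55421923e-05]), 'ee_pos': array([0.27188045, 0.5342884 , 0.21771241]), 'eef_rot': array([[-8.91186414e-01,  4.53636446e-01, -8.65811952e-04],
       [ 4.53637253e-01,  8.91185316e-01, -1.40549285e-03],
       [ 1.34016119e-04, -1.64532068e-03, -9.99998637e-01]]), 'force': array([-0.99012204,  0.79078791, -0.87215637]), 'torque': array([-0.03339877, -0.02203548,  0.01341353]), 'grasp_force': 0.0, 'finger_gap': 0.09283163983157612}
```

View pics/scene0.png

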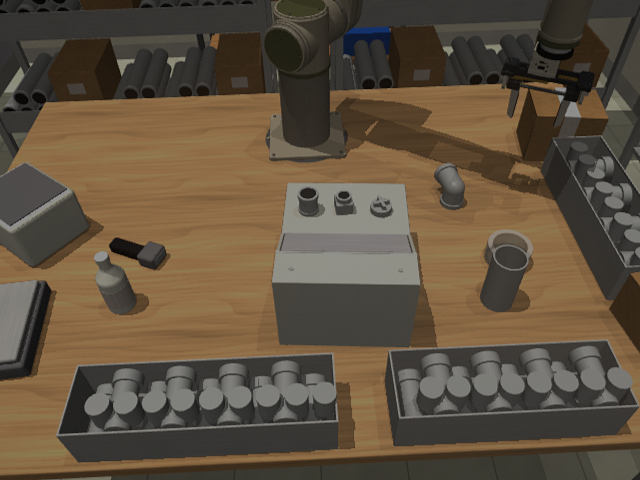

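View pics/top0.png

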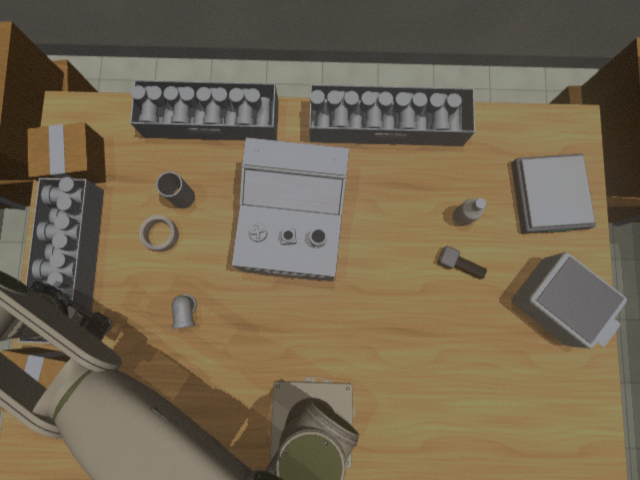

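The adapter is in the middle, at about (343,203) in the scene view and (288,236) in the top view. The plug is on its left and the coupling on its right. I'll enlarge both views for precise pixels.

```bash
python3 - <<'E'
import cv2
a=cv2.imread('pics/top0.png')[130:290,220:360]; b=cv2.imread('pics/scene0.png')[175:295,265:425]
cv2.imwrite('pics/t1.png',cv2.resize(a,None,fx=3.75,fy=3.75,interpolation=cv2.INTER_CUBIC)); cv2.imwrite('pics/s1.png',cv2.resize(b,None,fx=5,fy=5,interpolation=cv2.INTER_CUBIC))
E
```

```text
(no output)
```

View pics/t1.png

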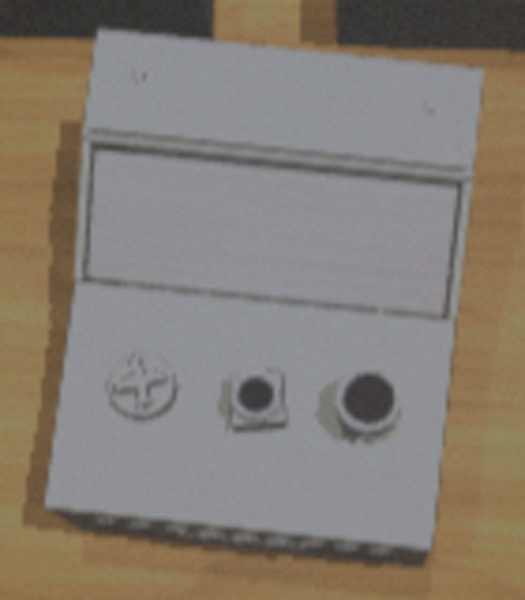

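View pics/s1.png

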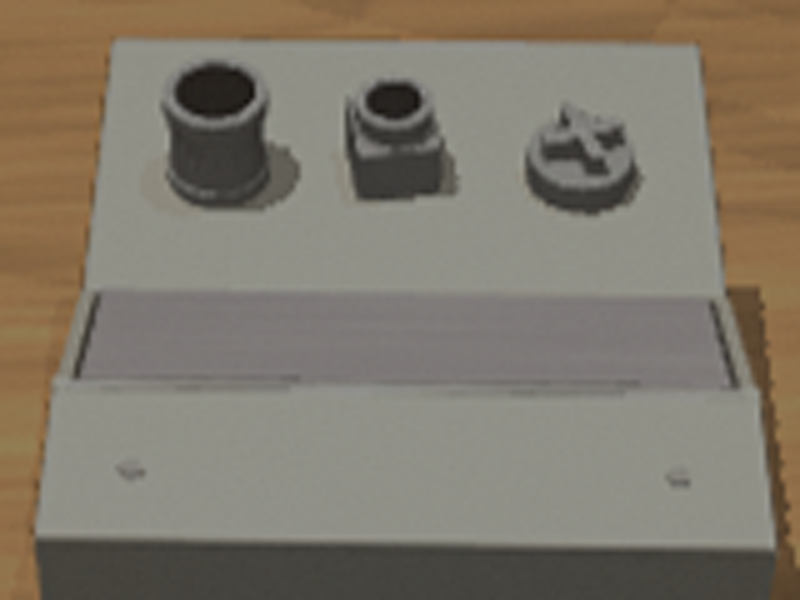

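The top crop shows the adapter's spigot at crop (255,393), the plug at (142,388) and the coupling at (370,398). The ledge corners are at (46,508) and (432,550). In the scene crop, the adapter foot's far lower corners are at (358,200) and (442,194). Next I'll fit poses to these points.

```bash
python3 - <<'E'
from h import *
from scipy.optimize import least_squares
T=lambda p:(np.array(p,float)+.5)/3.75-.5+[220,130]
S=lambda p:(np.array(p,float)+.5)/5-.5+[265,175]
obj=[(-.16,.133,.16),(-.16,-.133,.16),(.166,.133,.206),(.166,-.133,.206)]
pt=T([(46,508),(432,550),(97,30),(483,70)]); ps=S([(698,45),(112,40),(775,548),(36,540)])
W=lambda q,o:np.array([[q[0]+np.cos(q[2])*a-np.sin(q[2])*b,q[1]+np.sin(q[2])*a+np.cos(q[2])*b,c] for a,b,c in o])
def res(q): return np.r_[(proj('top',W(q,obj))-pt).ravel(),(proj('scene',W(q,obj))-ps).ravel()]
for nm,f in(('both',res),('top',lambda q:res(q)[:8]),('sc',lambda q:res(q)[8:])):
    r=least_squares(f,[.55,0,0]); print(nm,r.x.round(4),r.fun.round(1))
q=least_squares(res,[.55,0,0]).x; np.save('bin.npy',q)
def loc(P): 
    d=np.array(P)[:,:2]-q[:2];c,s=np.cos(q[2]),np.sin(q[2]); return np.c_[d@[c,s],d@[-s,c]].round(4)
print('inner edge',loc(back('top',T([(77,281),(455,318)]),.16)),loc(back('scene',S([(90,290),(722,298)]),.16)))
print('adapter bore',loc(back('top',T([(256,393)]),.200)),loc(back('scene',S([(396,100)]),.200)))
print('foot bottom far',loc(back('scene',S([(358,200),(442,194)]),.16)),'near top',loc(back('top',T([(232,428),(287,424)]),.16)))
print('coup',loc(back('top',T([(368,397)]),.208)),loc(back('scene',S([(216,93)]),.208)))
print('plug',loc(back('top',T([(143,385)]),.180)),loc(back('scene',S([(582,150)]),.180)))
E
```

```text
both [ 0.5597  0.0694 -0.0784] [-0.9  0.1  0.3  0.1 -0.3 -0.4  0.2 -0.6  0.1 -0.6 -0.6 -0.4  0.7  0.2
 -0.8 -0.3]
top [ 0.5593  0.069  -0.0782] [-0.7  0.3  0.5  0.3 -0.2 -0.3  0.4 -0.4]
sc [ 0.5601  0.0696 -0.0787] [ 0.3 -0.4 -0.5 -0.3  0.9  0.4 -0.7 -0.2]
inner edge [[-0.0005  0.1309]
 [ 0.0013 -0.1319]] [[-0.0016 -0.1288]
 [-0.001   0.1308]]
adapter bore [[-0.0724 -0.0046]] [[-0.0756 -0.0032]]
foot bottom far [[-0.0563 -0.0188]
 [-0.0605  0.0169]] near top [[-0.0914  0.012 ]
 [-0.0846 -0.0251]]
coup [[-0.0686 -0.0787]] [[-0.0702 -0.0783]]
plug [[-0.0717  0.0734]] [[-0.0673  0.0754]]
```

>>> step_arm(
  motion=[
    {"translation":[0,0,0.5],"spin":0,"hand":-0.72},
    {"translation":[0,0,0.5],"spin":0,"hand":-0.72},
  ],
)

```text
time: 0.35
ee_pos: [0.2718, 0.5342, 0.2782]
eef_rot: [[-0.891, 0.454, -0.001], [0.454, 0.891, -0.002], [0.0, -0.002, -1.0]]
force: [0.3, 1.0, 1.0]
finger_gap: 0.0811
grasp_force: 0.0
```

>>> step_arm(
  motion=[
    {"translation":[0.375,-0.772,0],"spin":-0.075,"hand":-0.72},
    {"translation":[0.375,-0.772,0],"spin":-0.075,"hand":-0.72},
    {"translation":[0.375,-0.772,0],"spin":-0.075,"hand":-0.72},
    {"translation":[0.375,-0.772,0],"spin":-0.075,"hand":-0.72},
    {"translation":[0.375,-0.772,0],"spin":-0.075,"hand":-0.72},
    {"translation":[0.375,-0.772,0],"spin":-0.075,"hand":-0.72},
    {"translation":[0.375,-0.772,0],"spin":-0.075,"hand":-0.72},
    {"translation":[0.375,-0.772,0],"spin":-0.075,"hand":-0.72},
    {"translation":[0.375,-0.772,0],"spin":-0.075,"hand":-0.72},
    {"translation":[0.375,-0.772,0],"spin":-0.075,"hand":-0.72},
  ],
)

```text
time: 1.6
ee_pos: [0.4974, 0.0699, 0.2783]
eef_rot: [[0.082, 0.997, -0.0], [0.997, -0.082, 0.0], [0.0, -0.0, -1.0]]
force: [0.7, 1.0, -0.0]
finger_gap: 0.0801
grasp_force: 0.0
```

>>> step_arm(
  motion=[
    {"translation":[0,0,0],"spin":0,"hand":-0.72},
    {"translation":[0,0,0],"spin":0,"hand":-0.72},
  ],
)

```text
time: 1.85
ee_pos: [0.4968, 0.0717, 0.2782]
eef_rot: [[0.078, 0.997, -0.001], [0.997, -0.078, 0.0], [0.0, -0.001, -1.0]]
force: [0.0, 0.5, 0.3]
finger_gap: 0.0801
grasp_force: 0.0
```

>>> step_arm(
  motion=[
    {"translation":[0,0,-0.5],"spin":0,"hand":-0.72},
    {"translation":[0,0,-0.45],"spin":0,"hand":-0.72},
    {"translation":[0,0,0],"spin":0,"hand":-0.72},
  ],
)

```text
time: 2.22
ee_pos: [0.4951, 0.0728, 0.2193]
eef_rot: [[0.075, 0.997, -0.005], [0.997, -0.075, 0.0], [-0.0, -0.005, -1.0]]
force: [-0.0, -0.3, 0.9]
finger_gap: 0.0799
grasp_force: 0.0
```

```bash
python3 - <<'E'
from h import *
c=cap('scene','s2f.png'); a=cv2.imread('pics/s2f.png')[130:280,255:455]
cv2.imwrite('pics/s2.png',cv2.resize(a,None,fx=4,fy=4,interpolation=cv2.INTER_CUBIC))
s=monitor.observe(); print(s['ee_pos'],s['finger_gap'])
# predicted tip positions in crop coords
q=np.load('bin.npy'); ux=np.array([np.cos(q[2]),np.sin(q[2]),0])
for d in(-.0575,-.04,.04,.0575): print(d,((proj('scene',s['ee_pos']+ux*d)-[255,130])*4).round())
E
```

```text
[0.49611227 0.07271004 0.22117748] 0.07994190396457823
-0.0575 [[359. 171.]]
-0.04 [[359. 193.]]
0.04 [[358. 297.]]
0.0575 [[358. 321.]]
```

View pics/s2.png

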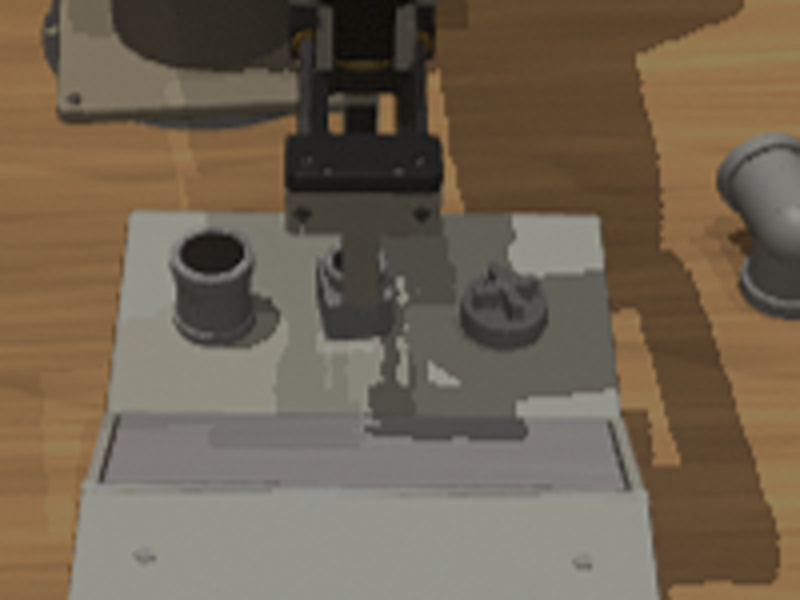

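The front fingertip is at crop (362,308), where I predicted it, and it is clear of everything. I'll lower it to just above the ledge.

>>> step_arm(
  motion=[
    {"translation":[0,-0.03,-0.3],"spin":0,"hand":-0.72},
    {"translation":[0,0,-0.3],"spin":0,"hand":-0.72},
    {"translation":[0,0,-0.28],"spin":0,"hand":-0.72},
    {"translation":[0,0,0],"spin":0,"hand":-0.72},
    {"translation":[0,0,0],"spin":0,"hand":-0.72},
  ],
)

```text
time: 2.9
ee_pos: [0.4973, 0.0697, 0.169]
eef_rot: [[0.078, 0.997, 0.0], [0.997, -0.078, 0.0], [0.0, 0.0, -1.0]]
force: [0.3, -1.0, 0.4]
finger_gap: 0.0802
grasp_force: 0.0
```

```bash
python3 - <<'E'
from h import *
s=monitor.observe(); q=np.load('bin.npy'); d=s['ee_pos'][:2]-q[:2];c,n=np.cos(q[2]),np.sin(q[2])
print(s['ee_pos'],'local',d@[c,n],d@[-n,c],s['force'],s['finger_gap'])
E
```

```text
[0.49726362 0.06968656 0.16902976] local -0.06227063532771763 -0.004596086820420735 [ 0.27625804 -0.97973888  0.36043196] 0.08015920768324271
```

>>> step_arm(
  motion=[
    {"translation":[0.1,-0.008,-0.03],"spin":0,"hand":-0.72},
    {"translation":[0.1,-0.008,0],"spin":0,"hand":-0.72},
    {"translation":[0.1,-0.008,0],"spin":0,"hand":-0.72},
    {"translation":[0.1,-0.008,0],"spin":0,"hand":-0.72},
    {"translation":[0.1,-0.008,0],"spin":0,"hand":-0.72},
    {"translation":[0.1,-0.008,0],"spin":0,"hand":-0.72},
    {"translation":[0,0,0],"spin":0,"hand":-0.72},
  ],
)

```text
time: 3.78
ee_pos: [0.5337, 0.0668, 0.1671]
eef_rot: [[0.078, 0.997, 0.0], [0.997, -0.078, -0.0], [0.0, 0.0, -1.0]]
force: [0.2, 0.4, 1.9]
finger_gap: 0.0803
grasp_force: 0.7
```

>>> step_arm(
  motion=[
    {"translation":[0.1,-0.008,0],"spin":0,"hand":-0.72},
    {"translation":[0.1,-0.008,0],"spin":0,"hand":-0.72},
    {"translation":[0.1,-0.008,0],"spin":0,"hand":-0.72},
    {"translation":[0.1,-0.008,0],"spin":0,"hand":-0.72},
    {"translation":[0,0,0],"spin":0,"hand":-0.72},
    {"translation":[0,0,0],"spin":0,"hand":-0.72},
  ],
)

```text
time: 4.53
ee_pos: [0.5575, 0.0649, 0.1673]
eef_rot: [[0.078, 0.997, 0.001], [0.997, -0.078, -0.0], [-0.0, 0.001, -1.0]]
force: [-1.6, 0.0, 2.4]
finger_gap: 0.0798
grasp_force: 1.2
```

```bash
python3 - <<'E'
from h import *
c=cap('scene','s3f.png'); a=cv2.imread('pics/s3f.png')[130:280,255:455]
cv2.imwrite('pics/s3.png',cv2.resize(a,None,fx=4,fy=4,interpolation=cv2.INTER_CUBIC))
s=monitor.observe(); q=np.load('bin.npy'); d=s['ee_pos'][:2]-q[:2];c,n=np.cos(q[2]),np.sin(q[2])
print(s['ee_pos'],'local',d@[c,n],d@[-n,c],s['force'],s['finger_gap'])
E
```

```text
[0.55745906 0.06487665 0.16734695] local -0.0018833907087769217 -0.004677609923911833 [-0.73912044  0.61225572  1.89333615] 0.07997929979529825
```

View pics/s3.png

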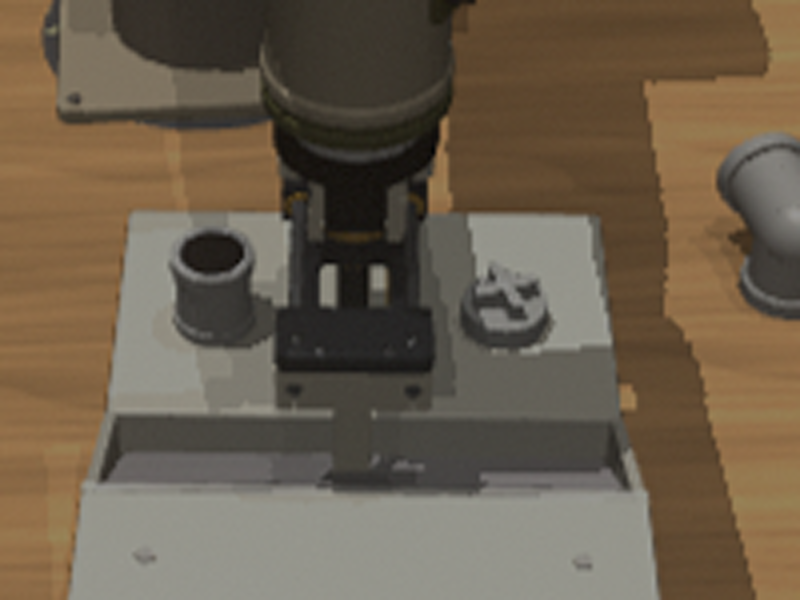

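The flap (crop rows 420–485) is held well open by the front finger. I'll continue slowly, narrowing the gap so that the rear finger carries the adapter over the edge.

>>> step_arm(
  motion=[
    {"translation":[0.1,-0.008,0],"spin":0,"hand":-0.72},
    {"translation":[0.1,-0.008,0],"spin":0,"hand":-0.72},
    {"translation":[0.1,-0.008,0],"spin":0,"hand":-0.72},
    {"translation":[0.05,-0.004,0],"spin":0,"hand":-0.64},
    {"translation":[0.05,-0.004,0],"spin":0,"hand":-0.56},
    {"translation":[0.05,-0.004,0],"spin":0,"hand":-0.49},
    {"translation":[0.05,-0.004,0],"spin":0,"hand":-0.41},
    {"translation":[0.05,-0.004,0],"spin":0,"hand":-0.33},
    {"translation":[0,0,0],"spin":0,"hand":-0.33},
    {"translation":[0,0,0],"spin":0,"hand":-0.33},
  ],
)

```text
time: 5.82
ee_pos: [0.5887, 0.0624, 0.1655]
eef_rot: [[0.078, 0.997, -0.005], [0.997, -0.078, 0.0], [-0.0, -0.005, -1.0]]
force: [-8.4, 1.1, -1.2]
finger_gap: 0.0617
grasp_force: 3.4
```

```bash
python3 - <<'E'
from h import *
c=cap('scene','s4f.png'); c=cap('top','t4f.png')
k=lambda a:cv2.resize(a,(400,300),interpolation=cv2.INTER_CUBIC)
a=cv2.imread('pics/s4f.png')[150:270,265:425]; b=cv2.imread('pics/t4f.png')[150:270,215:375]
cv2.imwrite('pics/s4.png',np.hstack([k(a),k(b)]))
s=monitor.observe(); q=np.load('bin.npy'); d=s['ee_pos'][:2]-q[:2];c,n=np.cos(q[2]),np.sin(q[2])
print(s['ee_pos'],'local',d@[c,n],d@[-n,c],s['force'],s['finger_gap'],s['grasp_force'])
E
```

```text
[0.58865062 0.0623965  0.16556852] local 0.029406607084672156 -0.004707678989185785 [-7.60463871  1.11777143 -1.23399198] 0.061211386518682596 3.437533490359783
```

View pics/s4.png

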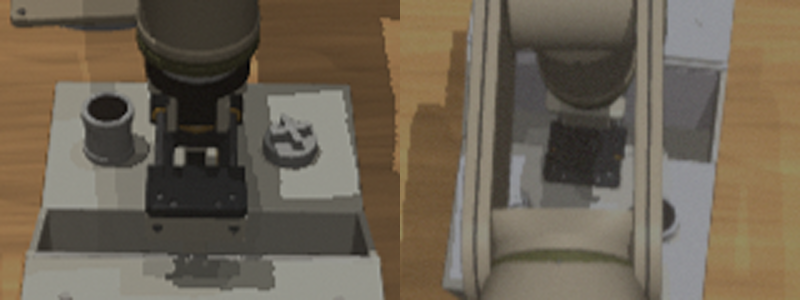

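The flap is fully open. The rear finger's face is at the ledge edge, and no adapter shows on the ledge. I'll retreat along the same line and then rise.

>>> step_arm(
  motion=[
    {"translation":[-0.15,0.012,0],"spin":0,"hand":-0.33},
    {"translation":[-0.2,0.016,0],"spin":0,"hand":-0.33},
    {"translation":[-0.2,0.016,0],"spin":0,"hand":-0.33},
    {"translation":[-0.2,0.016,0],"spin":0,"hand":-0.33},
    {"translation":[-0.2,0.016,0],"spin":0,"hand":-0.33},
    {"translation":[-0.2,0.016,0],"spin":0,"hand":-0.33},
    {"translation":[-0.2,0.016,0],"spin":0,"hand":-0.33},
    {"translation":[-0.2,0.016,0],"spin":0,"hand":-0.33},
    {"translation":[0,0,0],"spin":0,"hand":-0.33},
  ],
)

```text
time: 7.05
ee_pos: [0.4964, 0.0699, 0.167]
eef_rot: [[0.078, 0.997, 0.0], [0.997, -0.078, 0.0], [0.0, 0.0, -1.0]]
force: [-0.1, -0.9, -0.5]
finger_gap: 0.0619
grasp_force: 0.0
```

>>> step_arm(
  motion=[
    {"translation":[0,0,0.4],"spin":0,"hand":-0.33},
    {"translation":[0,0,0.7],"spin":0,"hand":-0.33},
    {"translation":[0,0,0.7],"spin":0,"hand":-0.33},
    {"translation":[-0.7,0,0],"spin":0,"hand":-0.33},
    {"translation":[0,0.7,0],"spin":0,"hand":-0.33},
    {"translation":[0,0.8,0],"spin":0,"hand":-0.33},
    {"translation":[0,0.8,0],"spin":0,"hand":-0.33},
    {"translation":[0,0.8,0],"spin":0,"hand":-0.33},
    {"translation":[0,0,0],"spin":0,"hand":-0.33},
    {"translation":[0,0,0],"spin":0,"hand":-0.33},
  ],
)

```text
time: 8.3
ee_pos: [0.4552, 0.2555, 0.2749]
eef_rot: [[0.077, 0.997, -0.0], [0.997, -0.077, -0.001], [-0.001, -0.0, -1.0]]
force: [-0.1, 0.0, -0.0]
finger_gap: 0.0616
grasp_force: 0.0
```

```bash
python3 - <<'E'
from h import *
c=cap('scene','s5f.png'); c=cap('top','t5f.png')
k=lambda a:cv2.resize(a,(400,300),interpolation=cv2.INTER_CUBIC)
a=cv2.imread('pics/s5f.png')[170:290,265:425]; b=cv2.imread('pics/t5f.png')[140:260,215:375]
cv2.imwrite('pics/s5.png',np.hstack([k(a),k(b)]))
print(monitor.observe()['force'])
E
```

```text
[-0.20372396 -0.65096502 -0.71014682]
```

View pics/s5.png

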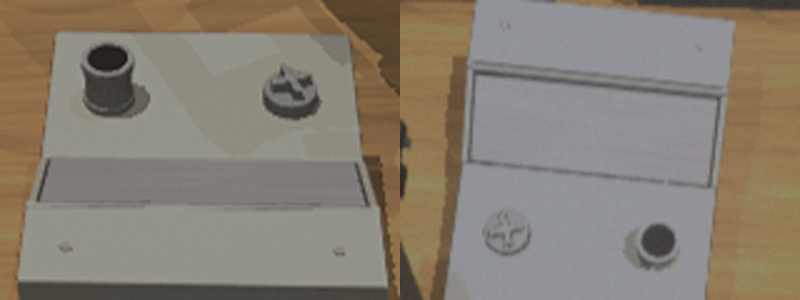

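The adapter is gone from the ledge, the flap is shut flush, and the coupling and plug are in place, so I'll hand it in.

```bash
python3 -c "
from cell import order; print(order.close_job())"
```

```text
the job is handed in; nothing more can be done
None
```

I pushed the adapter off the ledge into the returns bin and handed the job in: the last pictures show the flap shut, the adapter gone from the ledge, and the coupling and plug in place; the inside of the bin could not be seen and no verdict came back.

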